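# Lock the vial rack in the guarded shaker bed

### The job

On the shaker bed that holds the vial rack, push the rack with the fingertips along its lane until it is fully home against the stop, then reach down through the window in the white guard and press the locking lever fully down, without touching the guard. Do not lift or tip the rack, leave the empty bed alone and do not disturb the other things on the bench. Finish with the hand clear of everything.

Things in the scene. Friction and masses are not known exactly. Their poses are not given: they have to be found in the camera images.
- station: the bed to be worked, fixed: aluminium deck 290 (its x) x 150 x 12 mm, rack lane on its near half, guard on its far half. Origin: on the bench under the deck's middle; x from lane to guard (roughly away from the robot), z up. Lane along x: rails 75 mm apart, tops at z 24. Rack stop: steel block, near face at x = 0, top at z 48; rack home = far face on it (rack centre at x = -24 mm)
- guard: that bed's guard, not to be touched: white box of 6 mm sheet; origin and axes as the bed's: x 10 to 145, y -75 to 75 mm, top at z = 115 mm. Window in its top, the only way to the lever: x 22 to 104, y -45 to 45 mm
- guard_window (a point): centre of the guard's window, level with the guard's top, 115 mm above the bench; axes as the bed's
- lock_lever (a joint): angle of the locking lever in rad: 0 fully up, 0.36 fully down on its end stop; starts at 0 to 0.06. Hinged at the guard's far end (hinge line along the bed's y at x = 125, z = 88.5 mm). Pressing the pad down raises the value; about 5 N moves it and it stays where it is left
- lock_lever_pad (a point): centre of the upper face of the lever's black thumb pad (28 mm along x, 34 mm along y, 10 mm thick), just under the window's middle: about 8 mm below the guard's top when fully up, about 30 mm below it when fully down
- rack_center (a point): centre of the loose vial rack, half-way up its block: grey block 48 (x) x 70 (y) x 40 mm high with six blue-capped vials fixed in it, tops 70 mm above its underside; about 0.4 kg. It stands on the deck, so this point is 32 mm above the bench; starts 35 to 55 mm short of home, slides along the lane with 2.5 mm play each side. Axes as the bed's
- spare: a second bed of the same make, its lane empty: leave it alone. Same origin, axes and sizes
- spare_lever (a joint): angle of the empty bed's lever, same meaning; leave alone
- vial: a small loose capped glass vial, 22 mm across and 50 mm high, standing between the two beds; loose bystander, origin at the centre of its underside
- white_jar: white jar, 68 mm across, 75 mm high; loose bystander, origin at the centre of its underside
- amber_bottle: amber bottle with blue cap, 58 mm across, 120 mm high; loose bystander, origin at the centre of its underside
- beaker: clear plastic beaker, 66 mm across, 85 mm high; loose bystander, origin at the centre of its underside
- tip_box: closed blue box, 80 x 115 x 50 mm; loose bystander, origin at the centre of its underside
- reagent: white reagent bottle with blue cap, 40 mm across, 90 mm high, between the two beds; loose bystander, origin at the centre of its underside
- dish: clear shallow dish, 90 mm across, 15 mm high; loose bystander, origin at the centre of its underside
Mind the look-alikes: they are no part of the job. Leave any turquoise look-alike of the part that bears rack_center alone.

How it is judged:
On the way, in this order (a step that is already met when the one before it is completed fails the run):
1. the rack is pushed home against the stop (x of rack_center in the frame of station above -0.028 m and z of rack_center in the frame of station below 0.036 m and angle between rack_center's own z axis and vertical below 0.08 rad), for 0.2 s.
2. the locking lever is pressed fully down (value of joint lock_lever above 0.3 rad), for 0.2 s.
At the end, for the whole second after the job is handed in: The rack stands flat in the lane with its far face within 4 mm of the stop, and the locking lever is down (at least 0.30 of 0.36 rad); the empty bed's lever is still up (all of step 1 and value of joint lock_lever above 0.3 rad and value of joint spare_lever below 0.1 rad); the robot touches nothing.
It fails at once if the robot touches the guard (more than 0.5 N) (contact force between any of the fingers, the arm and guard above 0.5 N).
It fails at once if the rack is lifted (over 8 mm) or tipped (over 0.25 rad) (z of rack_center in the frame of station above 0.04 m or angle between rack_center's own z axis and vertical above 0.25 rad).
It fails at once if the lever is pressed before the rack is home (value of joint lock_lever above 0.15 rad and x of rack_center in the frame of station below -0.032 m).
It fails at once if the robot touches the empty bed (more than 0.5 N) (contact force between any of the fingers, the arm and spare above 0.5 N).
It fails at once if a bystander is moved by more than 15 mm (distance of any of vial, white_jar, amber_bottle, beaker, tip_box, reagent, dish from where it was at the start of the episode above 0.015 m).
It also fails if it takes over 38 s, if anything falls off the work surface, if the arm or the gripper's body presses on something with over 40 N, if the wrist force passes 120 N, or if a joint passes its speed limit or range.

### The arm

A 7-joint arm with a two-finger parallel gripper is mounted at the origin on the work surface. World frame = base frame: x ahead of the robot, y to its left, z up, the work surface at z = 0. Lengths are in m, angles in rad, forces in N, time in s.
With the tool pointing down it reaches from about 0.4 to 0.85 m from the base axis. Payload 4.5 kg.
Tool frame: the origin (TCP) lies on the centre line of the jaws, within the pads' length; the fingertips stand ahead of it and the grasp point (between the pads) lies 6 mm ahead of it (r.tcp_to_tips is the x of the fingertips in the tool frame, in m); x points along the fingers, y is the direction in which the jaws open and shut, and the axes are right-handed (so a half turn about x gives the same grasp; the last joint's range is limited). The gripper opens to 88 mm and grips with 3 to 60 N. Pads are 18 mm wide; open, the fingers measure 123 mm over their backs; the gripper's body (75 mm by 187 mm) begins 45 mm behind the grasp point.
Start: joints at [-1.152, 0.689, -0.195, 1.565, 0.157, 0.902, -0.215], TCP at [0.235, 0.579, 0.264] pointing down, gripper open.
Joint ranges: [-3.01, 3.01], [-0.46, 2.08], [-1.47, 1.51], [0.13, 2.56], [-1, 4.14], [0.04, 2.09], [-2.66, 2.66]. Speed limits (rad/s): [2.57, 2.57, 3.14, 3.14, 3.14, 3.14, 3.14].

### API

Orientations are given as a unit quaternion [x, y, z, w].
In Python, from plant import r gives the robot as it stands.
- The arm moves only by the tool play_rows, never from a script. Its argument "targets" is a list of rows, each a list of 3 entries, a list of its own where there are three numbers: the turn, a rotation vector about the world's x, y, z in rad, then the shift along the world's x, y, z in units of 40 mm (1.0 is 40 mm), then the closure in counts, from 0 (fully open) to 255 (shut). A call has 1 to 5 rows; each row shifts and turns the commanded pose from where the row before left it; what a row does not reach is not made up. A row lasts 1/10 s, in which the tool goes at most 50 mm and 8.59 degrees, less where a joint would pass 70% of its speed; a pose out of reach is approached as far as the arm can. A call is refused whole if a number of a shift passes 1 or a number of a turn 0.15, either way. A call with a gripper value outside its range is refused whole. The fingers move at their own pace and stop on an object; "newtons" is the grip in N (left out, the last holds). Time passes only in rows, so rows that do not move let the fingers close. It gives the time, the measured TCP pose, the force and the opening at its end, in the units of the state.
- r.get_state(): the state, without advancing time (a new reading comes with each control period).
- r.snapshot(name): name is "scene" or "side" or "wrist"; returns a dict with "color" (480x640x3 uint8, red, green, blue), "fx", "fy", "cx", "cy" (pixels), "dist" ([k1, k2, p1, p2, k3] as OpenCV has them; the pictures are not rectified), "cam_to_world" (4x4, takes a point from camera to world coordinates). Camera axes: x right, y up, looking along -z (the intrinsics and any distortion apply to the point x, -y, -z); pixel columns grow to the right and rows downward; lengths in m; the calibration is good to about 2 mm. A picture is of the moment at which its call begins. There is no depth.
- r.finish_job(): hands the job in, once; it reports no verdict.
The state is a dict: "clock": time; "q": joint angles; "qd": joint speeds; "joint_torque": joint torques, N m; "tool_pos": TCP position; "eef_rot": TCP orientation; "contact_force": force on the tool from outside, world axes, zero at the start; "moment": the same for the moment, N m; "opening": opening from 0.0 (shut) to 1.0 (fully open).
Only numpy, scipy, OpenCV 4.12 (cv2) and the standard library are available. Lean on these libraries where they do the work, as an engineer would, in place of code of your own. Each camera call takes 0.05 s, during which the arm holds its last target.

## Working session

There is one attempt and no reset: what is moved stays moved. The work goes in short steps, Python scripts to look and compute and a tool call to move; the robot and the scene stay as the last step left them, time stands still between calls to the robot, and variables do not carry over. Pictures are saved under pics/ and viewed, and the job is handed in when it is done.

Besides the shell and the picture viewer there is one more tool, called as a command line: name --argument value ..., lists and objects as JSON in quotes. play_rows: Moves the arm, as the interface text tells. Its arguments: {"type":"object","properties":{"targets":{"type":"array","items":{"type":"array"}},"newtons":{"type":"number"}},"required":["targets"]}

```bash
mkdir -p pics; ls
python3 - <<'E'
from plant import r
import cv2,json
print(r.get_state(), r.tcp_to_tips)
for n in("scene","side","wrist"):
    s=r.snapshot(n); cv2.imwrite(f"pics/{n}0.png",s["color"][:,:,::-1])
    print(n,s["fx"],s["fy"],s["cx"],s["cy"],s["dist"],s["cam_to_world"])
E
```

```text
pics
{'clock': 0.0, 'q': array([-1.15222298,  0.68995666, -0.19454662,  1.56632957,  0.15728313,
        0.90250819, -0.21512906]), 'qd': array([ 6.14017329e-04, -2.24432734e-03, -1.23391030e-03, -4.47936776e-05,
        9.02722642e-04, -8.59526908e-04, -2.55227492e-04]), 'joint_torque': array([-5.56489667e-04, -5.27567589e+01, -1.26676798e+00, -1.53422481e+01,
       -5.25925797e-02,  6.68073175e-03,  1.80376087e-04]), 'tool_pos': array([0.23439803, 0.57875219, 0.26293173]), 'eef_rot': array([ 0.13454249,  0.6941524 , -0.13581057,  0.69397857]), 'contact_force': array([-0.03723903,  0.20286051, -0.17540325]), 'moment': array([ 0.04540188,  0.01905213, -0.01961211]), 'opening': 0.9979769578083453} 0.025
scene 455.63149592106436 455.63149592106436 313.9864305132979 239.34171217079123 [0.00970356 0.         0.         0.         0.        ] [[ 0.09238908 -0.73241449  0.67456154  1.26110319]
 [ 0.9956451   0.05947914 -0.07178493 -0.08367065]
 [ 0.01245398  0.67825604  0.73472012  0.86640447]
 [ 0.          0.          0.          1.        ]]
side 491.47372606901286 491.47372606901286 310.5775841028657 241.88576275831764 [-0.03253365  0.          0.          0.          0.        ] [[ 0.94186701  0.23199785 -0.2430299   0.22332051]
 [-0.33523911  0.60071131 -0.72578279 -0.90212712]
 [-0.02238924  0.765064    0.64356492  0.90223923]
 [ 0.          0.          0.          1.        ]]
wrist 346.0569660608868 346.0569660608868 317.81864212092466 236.70146142645322 [-0.0272194  0.         0.         0.         0.       ] [[ 0.37452949 -0.89310792 -0.24917042  0.17070339]
 [ 0.9272135   0.36026892  0.10237882  0.60412937]
 [-0.00166698 -0.26937806  0.96303306  0.38498401]
 [ 0.          0.          0.          1.        ]]
```

View pics/scene0.png

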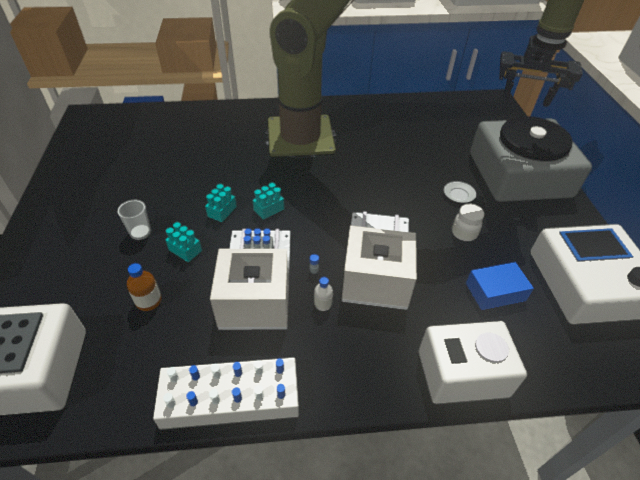

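View pics/side0.png

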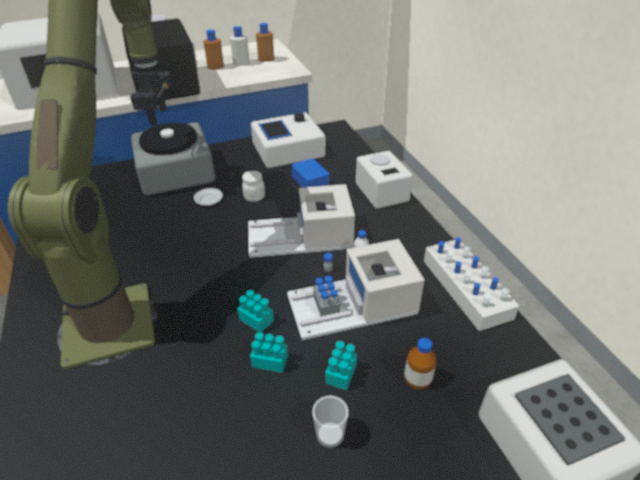

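View pics/wrist0.png

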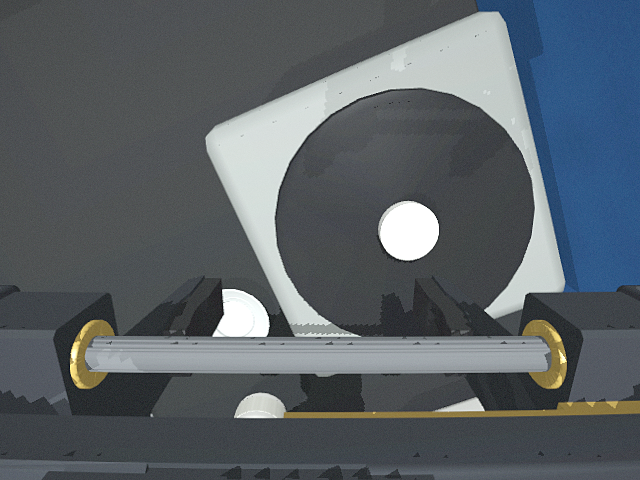

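The bed with the grey, blue-capped rack is at scene (255,280) and side (355,290); the empty bed is at scene (380,260) and side (300,220). The three turquoise racks, at scene (220,203), (268,200) and (183,241), stand loose on the bench. The grey rack in a lane is the one that fits the description, so I'll confirm it in enlarged crops.

Run:
```python
import cv2
a=cv2.imread("pics/scene0.png")[220:335,200:330]; cv2.imwrite("pics/c1.png",cv2.resize(a,None,fx=5,fy=5,interpolation=cv2.INTER_CUBIC)[:600])
a=cv2.imread("pics/side0.png")[235:340,280:430]; cv2.imwrite("pics/c2.png",cv2.resize(a,None,fx=5,fy=5,interpolation=cv2.INTER_CUBIC))
```

```text
(no output)
```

View pics/c1.png

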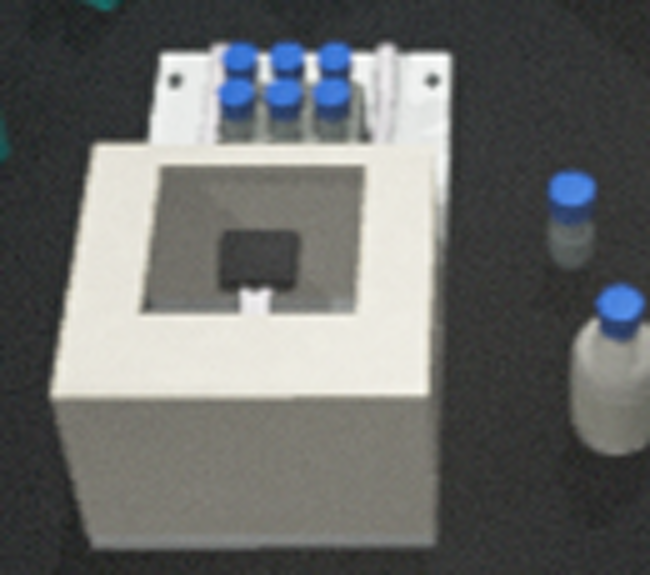

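View pics/c2.png

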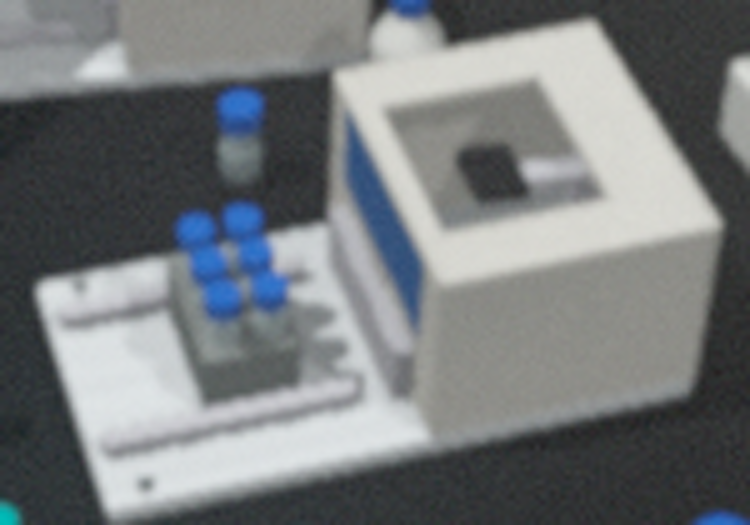

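```bash
cat > h.py <<'E'
import numpy as np, cv2
from scipy.optimize import least_squares
from plant import r
def cams(names=("scene","side")):
    return {n:r.snapshot(n) for n in names}
def proj(s,P):
    P=np.atleast_2d(np.asarray(P,float)); M=np.linalg.inv(s["cam_to_world"])
    c=P@M[:3,:3].T+M[:3,3]; c=c*[1,-1,-1]
    K=np.array([[s["fx"],0,s["cx"]],[0,s["fy"],s["cy"]],[0,0,1]])
    return cv2.projectPoints(c.reshape(-1,1,3),np.zeros(3),np.zeros(3),K,np.array(s["dist"],float))[0].reshape(-1,2)
def ray_z(s,uv,z):
    K=np.array([[s["fx"],0,s["cx"]],[0,s["fy"],s["cy"]],[0,0,1]])
    p=cv2.undistortPoints(np.array(uv,float).reshape(-1,1,2),K,np.array(s["dist"],float)).reshape(-1,2)
    d=np.c_[p[:,0],-p[:,1],-np.ones(len(p))]@s["cam_to_world"][:3,:3].T; o=s["cam_to_world"][:3,3]
    return o+d*((z-o[2])/d[:,2])[:,None]
def T(p,L):
    L=np.atleast_2d(np.asarray(L,float)); c,s=np.cos(p[2]),np.sin(p[2])
    return np.c_[p[0]+c*L[:,0]-s*L[:,1],p[1]+s*L[:,0]+c*L[:,1],L[:,2]]
def inv(p,W):
    W=np.atleast_2d(W); c,s=np.cos(p[2]),np.sin(p[2]); d=W[:,:2]-p[:2]
    return np.c_[c*d[:,0]+s*d[:,1],-s*d[:,0]+c*d[:,1],W[:,2]]
E
python3 - <<'E'
from h import *
C=cams()
L=np.array([(10,-75,115),(10,75,115),(145,-75,115),(145,75,115),(22,-45,115),(22,45,115),(104,-45,115),(104,45,115),(-145,-75,12),(-145,75,12)])/1000
sc=[(93,145),(432,143),(52,398),(428,395),(161,166),(366,166),(141,312),(357,312),(160,54),(450,54)]
si=[(437,285),(333,72),(722,228),(597,20),(443,226),(387,110),(606,200),(537,82),(110,512),(38,285)]
f=lambda a,o:(np.array(a)+.5)/5-.5+o
sc=f(sc,(200,220)); si=f(si,(280,235))
def run(use):
    def res(p): 
        W=T(p,L); o=[]
        if 'a' in use:o.append(proj(C["scene"],W)-sc)
        if 'b' in use:o.append(proj(C["side"],W)-si)
        return np.concatenate(o).ravel()
    q=least_squares(res,[.6,-.1,0]); print(use,q.x,np.abs(q.fun).max(),np.sqrt((q.fun**2).mean())); return q
run('a');run('b');q=run('ab');p=q.x;print(q.fun.reshape(-1,2).round(1).tolist())
caps=f([(197,228),(243,217),(208,262),(256,252),(221,298),(269,287)],(280,235))
print((inv(p,ray_z(C["side"],caps,.078))*1000).round(1))
caps=f([(240,58),(288,58),(335,58),(238,94),(284,94),(332,94)],(200,220))
print((inv(p,ray_z(C["scene"],caps,.078))*1000).round(1))
pad=f([(224,231),(298,231),(298,290),(222,290)],(200,220))
print('pad',(inv(p,ray_z(C["scene"],pad,.105))*1000).round(1))
cc=f([(462,152),(515,146),(528,195),(482,200)],(280,235))
print('pad',(inv(p,ray_z(C["side"],cc,.105))*1000).round(1))
# other things, rough
print('vial',ray_z(C["scene"],[(314,271)],.0), 'reag',ray_z(C["scene"],[(323,309)],0),'teal',ray_z(C["scene"],[(268,216),(222,218),(184,258)],0),'bottle',ray_z(C["scene"],[(146,306)],0),'spare deck',ray_z(C["scene"],[(352,215),(408,216)],.012))
E
```

```text
a [ 0.57720578 -0.14647081 -0.0755    ] 0.7856307529837636 0.3322695507310874
b [ 0.57744942 -0.14588118 -0.08626235] 1.7164515179566706 0.7282014861352725
ab [ 0.57732693 -0.14621122 -0.08010485] 1.7615426517546666 0.5919563814799641
[[0.3, -0.2], [0.9, 0.2], [-0.3, -0.1], [-0.2, 0.2], [-0.2, -0.3], [0.2, -0.3], [-0.6, 0.6], [0.0, 0.5], [0.3, -0.3], [0.2, -0.4], [0.8, 0.2], [0.4, 0.2], [-0.1, -0.5], [-0.9, 0.6], [0.0, 1.8], [-1.7, -0.4], [1.1, -0.1], [0.3, -1.2], [-0.0, -0.1], [-0.3, -0.0]]
[[-74.   26.9  78. ]
 [-50.8  27.9  78. ]
 [-75.2   3.6  78. ]
 [-51.6   3.6  78. ]
 [-75.8 -20.6  78. ]
 [-52.5 -20.   78. ]]
[[-77.7 -22.3  78. ]
 [-77.7   0.6  78. ]
 [-77.7  23.   78. ]
 [-54.3 -21.2  78. ]
 [-54.3   0.4  78. ]
 [-54.2  22.9  78. ]]
pad [[ 51.2 -15.5 105. ]
 [ 51.3  16.3 105. ]
 [ 83.4  18.5 105. ]
 [ 83.3 -13.4 105. ]]
pad [[ 53.8  14.4 105. ]
 [ 79.5  11.2 105. ]
 [ 72.9 -22.  105. ]
 [ 51.2 -19.1 105. ]]
vial [[ 0.56997876 -0.00866848  0.        ]] reag [[0.68140804 0.00149283 0.        ]] teal [[ 0.3697816  -0.11535654  0.        ]
 [ 0.36765482 -0.23884882  0.        ]
 [ 0.50225342 -0.32624144  0.        ]] bottle [[ 6.39411319e-01 -3.97241954e-01 -1.11022302e-16]] spare deck [[0.39624949 0.10991227 0.012     ]
 [0.41209992 0.25957462 0.012     ]]
```

```bash
cat >> h.py <<'E'
from scipy.spatial.transform import Rotation as R
P=np.array([.5773,-.1462,-.080])
def rep(target=None,yaw_goal=None):
    s=r.get_state(); M=R.from_quat(s["eef_rot"]); m=M.as_matrix()
    print("t",round(s["clock"],2),"pos",s["tool_pos"].round(4),"tips local",(inv(P,s["tool_pos"]+m[:,0]*.025)[0]*1000).round(1),"F",s["contact_force"].round(1),"open",round(s["opening"],3))
    print("axes\n",m.round(3))
    best=None
    for sg in(1,-1):
        x=np.array([0,0,-1.]); y=sg*np.array([-np.sin(P[2]),np.cos(P[2]),0]); G=np.c_[x,y,np.cross(x,y)]
        print("rotvec to goal",sg,(R.from_matrix(G)*M.inv()).as_rotvec().round(4))
    if target is not None:
        w=T(P,np.array(target)/1000)[0]+[0,0,.025]; print("shift units",((w-s["tool_pos"])/.04).round(3))
E
python3 - <<'E'
from h import *
rep((-115,0,200))
s=r.snapshot("wrist");st=r.get_state()
print("cam in tool",R.from_quat(st["eef_rot"]).inv().apply(s["cam_to_world"][:3,3]-st["tool_pos"]))
E
```

```text
t 0.25 pos [0.2345 0.5791 0.2633] tips local [-399.6  695.5  238.3] F [ 0.4  0.1 -0.3] open 1.002
axes
 [[-0.     0.375  0.927]
 [-0.001  0.927 -0.375]
 [-1.    -0.001  0.   ]]
rotvec to goal 1 [ 8.000e-04 -1.000e-04  3.048e-01]
rotvec to goal -1 [-1.0000e-04 -1.2000e-03 -2.8368e+00]
shift units [  5.703 -17.902  -0.958]
cam in tool [-0.12190154 -0.00069821 -0.06856132]
```

play_rows --targets '[[[0, 0, 0.06], [0.5, -0.8, 0], 255], [[0, 0, 0.06], [0.6, -0.8, 0], 255], [[0, 0, 0.06], [0.6, -0.8, 0], 255], [[0, 0, 0.06], [0.6, -0.8, 0], 255], [[0, 0, 0.065], [0.6, -0.8, 0], 255]]' --newtons 20

```text
clock: 0.8
tool_pos: [0.3514, 0.418, 0.2638]
eef_rot: [0.027, 0.706, -0.027, 0.707]
contact_force: [0.0, -0.1, 0.4]
opening: 0.572
```

play_rows --targets '[[[0, 0, 0], [0.6, -0.9, 0], 255], [[0, 0, 0], [0.6, -0.9, 0], 255], [[0, 0, 0], [0.6, -0.9, 0], 255], [[0, 0, 0], [0.6, -0.9, 0], 255], [[0, 0, 0], [0.4, -0.9, 0], 255]]'

```text
clock: 1.3
tool_pos: [0.4643, 0.2375, 0.2638]
eef_rot: [0.029, 0.706, -0.029, 0.707]
contact_force: [1.0, -0.0, 0.4]
opening: 0.116
```

play_rows --targets '[[[0, 0, 0], [0, -0.9, 0], 255], [[0, 0, 0], [0, -0.9, 0], 255], [[0, 0, 0], [0, -0.9, 0], 255], [[0, 0, 0], [0, -0.9, 0], 255], [[0, 0, 0], [0, -0.9, 0], 255]]'

```text
clock: 1.8
tool_pos: [0.4626, 0.0579, 0.2639]
eef_rot: [0.028, 0.706, -0.028, 0.707]
contact_force: [0.6, 0.2, -0.1]
opening: 0.004
```

```bash
python3 -c "
from h import *
rep((-115,0,200))"
```

```text
t 1.8 pos [0.4626 0.0579 0.2639] tips local [-130.7  194.3  238.9] F [ 0.6  0.2 -0.1] open 0.004
axes
 [[ 0.     0.08   0.997]
 [ 0.     0.997 -0.08 ]
 [-1.     0.     0.   ]]
rotvec to goal 1 [-0.0001  0.0004 -0.0003]
rotvec to goal -1 [-7.0000e-04 -1.0000e-04  3.1413e+00]
shift units [ 3.000e-03 -4.872e+00 -9.720e-01]
```

play_rows --targets '[[[0, 0, 0], [0, -0.97, 0], 255], [[0, 0, 0], [0, -0.97, 0], 255], [[0, 0, 0], [0, -0.97, 0], 255], [[0, 0, 0], [0, -0.97, 0], 255], [[0, 0, 0], [0, -0.97, 0], 255]]'

```text
clock: 2.3
tool_pos: [0.4625, -0.1363, 0.2639]
eef_rot: [0.028, 0.706, -0.028, 0.707]
contact_force: [0.8, 0.1, -1.0]
opening: 0.006
```

play_rows --targets '[[[0, 0, 0], [0, 0, -0.8], 255], [[0, 0, 0], [0, 0, -0.8], 255], [[0, 0, 0], [0, 0, -0.8], 255], [[0, 0, 0], [0, 0, -0.6], 255], [[0, 0, 0], [0, 0, 0], 255]]'

```text
clock: 2.8
tool_pos: [0.4611, -0.1343, 0.1415]
eef_rot: [0.028, 0.708, -0.028, 0.705]
contact_force: [0.0, -0.1, 0.9]
opening: 0.005
```

```bash
python3 -c "
from h import *
rep((-115,0,32))
C=cams()
for n,b in(('side',(230,130,450,340)),('scene',(180,120,350,330))):
    a=C[n]['color'][b[1]:b[3],b[0]:b[2],::-1]; cv2.imwrite(f'pics/{n}1.png',cv2.resize(a,None,fx=2.8,fy=2.8,interpolation=cv2.INTER_CUBIC))
"
```

```text
t 2.8 pos [ 0.4611 -0.1343  0.1415] tips local [-116.9    2.6  116.5] F [ 0.  -0.1  0.9] open 0.005
axes
 [[-0.005  0.079  0.997]
 [ 0.001  0.997 -0.079]
 [-1.     0.    -0.005]]
rotvec to goal 1 [-0.0008 -0.0053 -0.0008]
rotvec to goal -1 [ 8.3000e-03 -1.3000e-03  3.1408e+00]
shift units [ 0.04  -0.067 -2.113]
```

View pics/side1.png

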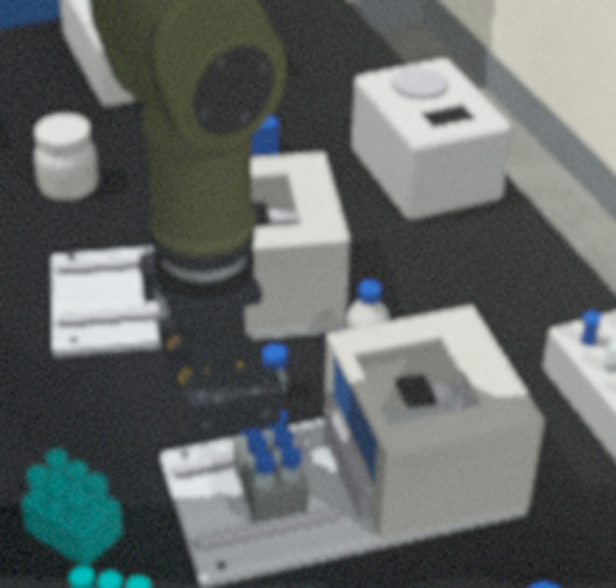

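View pics/scene1.png

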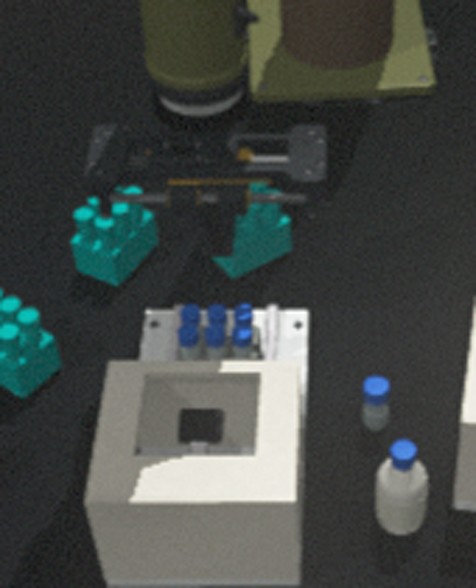

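The gripper (side crop, around (205,350)) is behind the rack and above the lane, clear of the teal racks. I'm lowering it behind the rack now.

play_rows --targets '[[[0, 0, 0], [0, -0.05, -0.6], 255], [[0, 0, 0], [0, 0, -0.6], 255], [[0, 0, 0], [0, 0, -0.5], 255], [[0, 0, 0], [0, 0, -0.4], 255], [[0, 0, 0], [0, 0, 0], 255]]'

```text
clock: 3.4
tool_pos: [0.463, -0.1366, 0.0597]
eef_rot: [0.028, 0.707, -0.028, 0.707]
contact_force: [-0.5, 0.3, 0.8]
opening: 0.002
```

```bash
python3 -c "
from h import *
rep((-97,0,32))
C=cams()
for n,b in(('side',(230,130,450,340)),):
    a=C[n]['color'][b[1]:b[3],b[0]:b[2],::-1]; cv2.imwrite(f'pics/{n}2.png',cv2.resize(a,None,fx=2.8,fy=2.8,interpolation=cv2.INTER_CUBIC))
"
```

```text
t 3.4 pos [ 0.463  -0.1366  0.0597] tips local [-114.7    0.5   34.7] F [-0.5  0.3  0.8] open 0.002
axes
 [[ 0.     0.079  0.997]
 [ 0.     0.997 -0.079]
 [-1.     0.     0.   ]]
rotvec to goal 1 [-0.      0.0001 -0.0006]
rotvec to goal -1 [-1.000e-04 -0.000e+00  3.141e+00]
shift units [ 0.439 -0.047 -0.067]
```

View pics/side2.png

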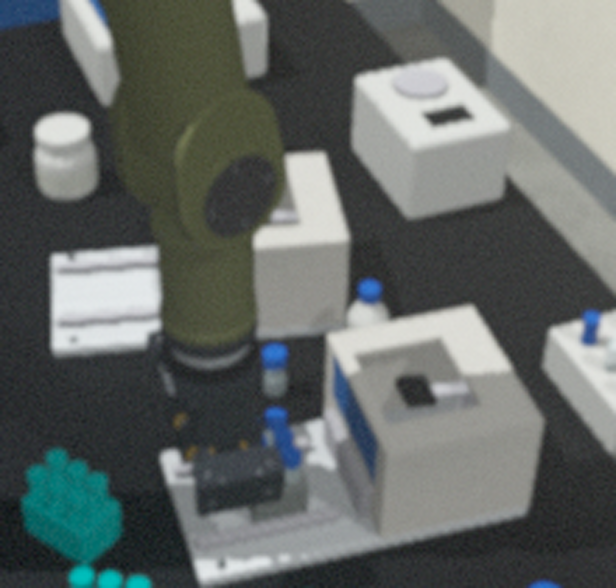

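play_rows --targets '[[[0, 0, 0], [0.1, -0.02, -0.05], 255], [[0, 0, 0], [0.1, -0.008, 0], 255], [[0, 0, 0], [0.1, -0.008, 0], 255], [[0, 0, 0], [0.1, -0.008, 0], 255], [[0, 0, 0], [0.1, -0.008, 0], 255]]'

```text
clock: 4.0
tool_pos: [0.4812, -0.1389, 0.0578]
eef_rot: [0.028, 0.708, -0.028, 0.705]
contact_force: [-4.1, 0.2, 3.3]
opening: 0.002
```

play_rows --targets '[[[0, 0, 0], [0.1, -0.008, 0], 255], [[0, 0, 0], [0.1, -0.008, 0], 255], [[0, 0, 0], [0.1, -0.008, 0], 255], [[0, 0, 0], [0.1, -0.008, 0], 255], [[0, 0, 0], [0.1, -0.008, 0], 255]]'

```text
clock: 4.5
tool_pos: [0.5031, -0.1404, 0.0577]
eef_rot: [0.028, 0.706, -0.028, 0.707]
contact_force: [-2.1, 0.2, 1.3]
opening: -0.002
```

```bash
python3 -c "
from h import *
rep((-57,0,32))
C=cams()
for n,b in(('side',(280,235,430,340)),):
    a=C[n]['color'][b[1]:b[3],b[0]:b[2],::-1]; cv2.imwrite(f'pics/{n}3.png',cv2.resize(a,None,fx=5,fy=5,interpolation=cv2.INTER_CUBIC))
"
```

```text
t 4.5 pos [ 0.5031 -0.1404  0.0577] tips local [-74.5  -0.1  32.7] F [-2.1  0.2  1.3] open -0.002
axes
 [[ 0.     0.08   0.997]
 [ 0.     0.997 -0.08 ]
 [-1.     0.     0.   ]]
rotvec to goal 1 [-0.0001  0.0002 -0.0002]
rotvec to goal -1 [-3.0000e-04 -2.0000e-04  3.1414e+00]
shift units [ 0.435 -0.032 -0.016]
```

View pics/side3.png

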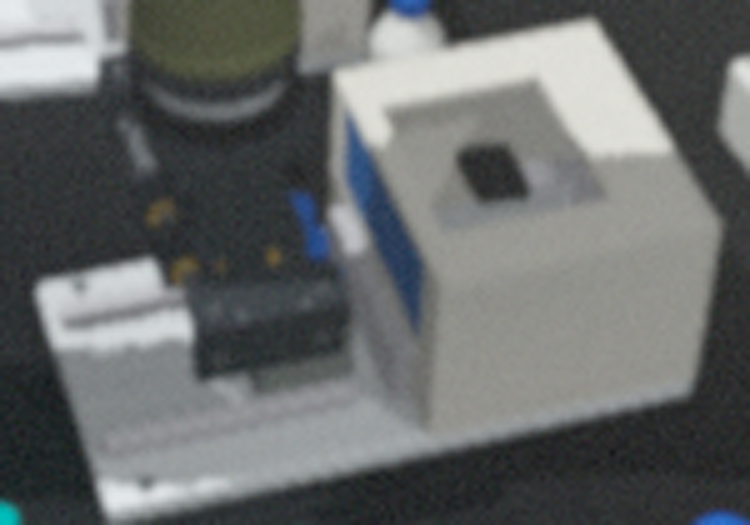

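The rack is sliding flat under about 2 N, so I'm continuing to the stop.

play_rows --targets '[[[0, 0, 0], [0.1, -0.008, 0], 255], [[0, 0, 0], [0.1, -0.008, 0], 255], [[0, 0, 0], [0.08, -0.006, 0], 255], [[0, 0, 0], [0.06, -0.005, 0], 255]]'

```text
clock: 5.0
tool_pos: [0.5169, -0.1414, 0.0577]
eef_rot: [0.028, 0.706, -0.028, 0.707]
contact_force: [-1.4, -0.4, 0.7]
opening: 0.006
```

play_rows --targets '[[[0, 0, 0], [0.05, -0.004, 0], 255], [[0, 0, 0], [0.05, -0.004, 0], 255], [[0, 0, 0], [0.03, -0.002, 0], 255]]'

```text
clock: 5.3
tool_pos: [0.5176, -0.1415, 0.0576]
eef_rot: [0.028, 0.709, -0.028, 0.704]
contact_force: [-10.9, 1.5, 7.7]
opening: 0.006
```

```bash
python3 -c "
from h import *
rep((-57,0,32))"
```

```text
t 5.3 pos [ 0.5176 -0.1415  0.0576] tips local [-60.   -0.1  32.6] F [-10.9   1.5   7.7] open 0.006
axes
 [[-0.008  0.08   0.997]
 [-0.     0.997 -0.08 ]
 [-1.    -0.001 -0.008]]
rotvec to goal 1 [ 0.     -0.0079 -0.0003]
rotvec to goal -1 [0.0124 0.     3.1412]
shift units [ 0.071 -0.003 -0.014]
```

Force jumped to 11 N, which suggests the stop. A slightly harder push will confirm it.

play_rows --targets '[[[0, 0, 0], [0.05, -0.004, 0], 255], [[0, 0, 0], [0.05, -0.004, 0], 255], [[0, 0, 0], [0, 0, 0], 255], [[0, 0, 0], [0, 0, 0], 255]]'

```text
clock: 5.7
tool_pos: [0.5178, -0.1416, 0.0573]
eef_rot: [0.028, 0.712, -0.028, 0.701]
contact_force: [-14.3, 3.9, 11.2]
opening: 0.006
```

```bash
python3 -c "
from h import *
rep((-57,0,32))"
```

```text
t 5.7 pos [ 0.5178 -0.1416  0.0573] tips local [-60.1  -0.2  32.3] F [-14.3   3.9  11.2] open 0.006
axes
 [[-0.015  0.08   0.997]
 [-0.     0.997 -0.08 ]
 [-1.    -0.001 -0.015]]
rotvec to goal 1 [ 0.0001 -0.0154 -0.0003]
rotvec to goal -1 [2.4100e-02 1.0000e-04 3.1412e+00]
shift units [ 0.068 -0.001 -0.008]
```

play_rows --targets '[[[0, 0, 0], [-0.2, 0.016, 0], 255], [[0, 0, 0], [-0.3, 0.024, 0], 255], [[0, 0, 0], [-0.4, 0.03, 0], 255], [[0, 0, 0], [-0.4, 0.03, 0], 255], [[0, 0, 0], [0, 0, 0], 255]]'

```text
clock: 6.2
tool_pos: [0.4724, -0.1382, 0.0579]
eef_rot: [0.028, 0.707, -0.028, 0.706]
contact_force: [-0.7, -0.6, -1.0]
opening: 0.005
```

play_rows --targets '[[[0, 0, 0], [0, 0, 0.8], 255], [[0, 0, 0], [0, 0, 0.9], 255], [[0, 0, 0], [0, 0, 0.9], 255], [[0, 0, 0], [0, 0, 0.6], 255], [[0, 0, 0], [0, 0, 0], 255]]'

```text
clock: 6.7
tool_pos: [0.4773, -0.1386, 0.1891]
eef_rot: [0.028, 0.703, -0.029, 0.71]
contact_force: [0.8, -0.5, -0.6]
opening: 0.009
```

```bash
python3 -c "
from h import *
rep((66,0,165))
C=cams()
for n,b in(('side',(280,235,430,340)),('scene',(200,220,330,335))):
    a=C[n]['color'][b[1]:b[3],b[0]:b[2],::-1]; cv2.imwrite(f'pics/{n}4.png',cv2.resize(a,None,fx=5,fy=5,interpolation=cv2.INTER_CUBIC))
"
```

```text
t 6.7 pos [ 0.4773 -0.1386  0.1891] tips local [-100.    -0.4  164.1] F [ 0.8 -0.5 -0.6] open 0.009
axes
 [[ 0.01   0.08   0.997]
 [-0.001  0.997 -0.08 ]
 [-1.    -0.     0.01 ]]
rotvec to goal 1 [0.0009 0.0099 0.0004]
rotvec to goal -1 [ 1.5600e-02 -1.4000e-03 -3.1412e+00]
shift units [ 4.144 -0.321  0.022]
```

View pics/side4.png

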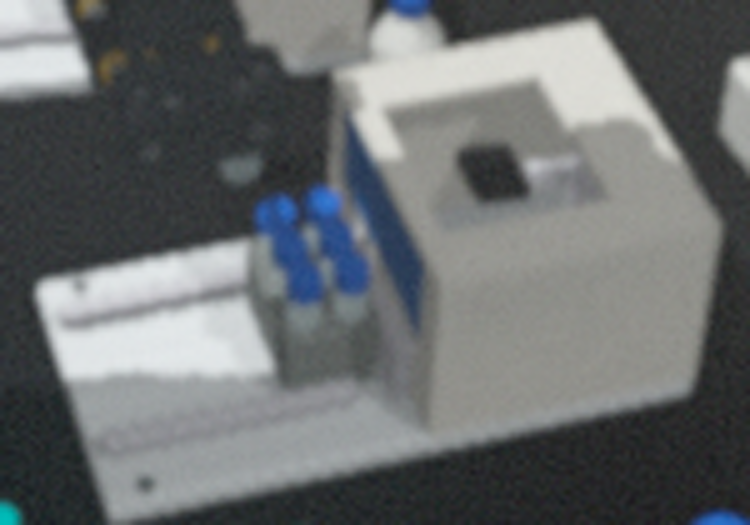

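View pics/scene4.png

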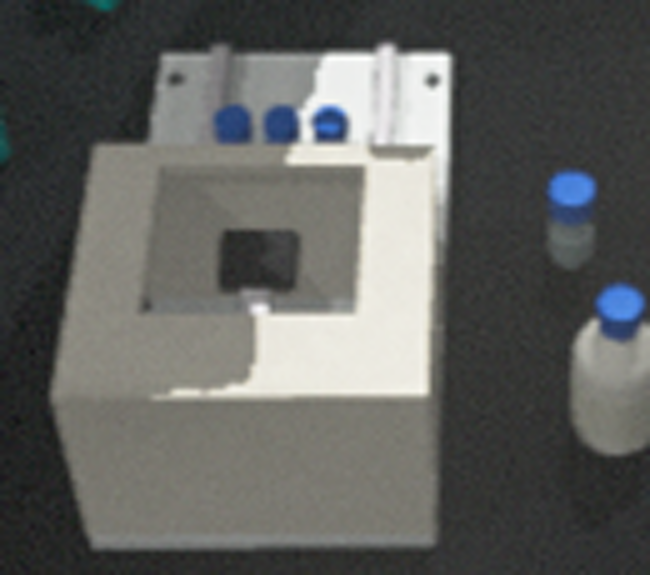

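```bash
python3 -c "
from h import *
C=cams()
f=lambda a,o:(np.array(a)+.5)/5-.5+o
print((inv(P,ray_z(C['side'],f([(305,290),(352,273),(289,250),(337,237),(277,213),(324,201)],(280,235)),.078))*1000).round(1))
print((inv(P,ray_z(C['scene'],f([(233,123),(282,123),(330,124)],(200,220)),.078))*1000).round(1))
"
```

```text
[[-37.  -26.5  78. ]
 [-12.6 -22.2  78. ]
 [-36.3   0.5  78. ]
 [-11.9   2.4  78. ]
 [-34.4  25.9  78. ]
 [-10.2  27.5  78. ]]
[[-35.9 -22.   78. ]
 [-35.8   0.8  78. ]
 [-35.2  23.1  78. ]]
```

Both cameras put the rack centre at x ≈ -24 mm, and the force on the stop agrees, so the rack is home. Next is moving over the window.

play_rows --targets '[[[0, 0, 0], [0.8, -0.06, 0.02], 255], [[0, 0, 0], [0.9, -0.07, 0], 255], [[0, 0, 0], [0.9, -0.07, 0], 255], [[0, 0, 0], [0.9, -0.07, 0], 255], [[0, 0, 0], [0.6, -0.05, 0], 255]]'

```text
clock: 7.4
tool_pos: [0.6393, -0.1506, 0.1846]
eef_rot: [0.028, 0.707, -0.028, 0.706]
contact_force: [0.4, 0.1, 1.1]
opening: 0.006
```

play_rows --targets '[[[0, 0, 0], [0, 0, 0], 255], [[0, 0, 0], [0, 0, 0], 255]]'

```text
clock: 7.6
tool_pos: [0.6362, -0.1506, 0.1847]
eef_rot: [0.028, 0.708, -0.028, 0.705]
contact_force: [0.4, 0.4, -0.4]
opening: 0.003
```

```bash
python3 -c "
from h import *
rep((66,0,115))
C=cams(('side','scene','wrist'))
for n,b in(('side',(280,160,430,340)),('scene',(180,130,350,335))):
    a=C[n]['color'][b[1]:b[3],b[0]:b[2],::-1]; cv2.imwrite(f'pics/{n}5.png',cv2.resize(a,None,fx=2.8,fy=2.8,interpolation=cv2.INTER_CUBIC))
cv2.imwrite('pics/wrist5.png',C['wrist']['color'][:,:,::-1])
"
```

```text
t 7.6 pos [ 0.6362 -0.1506  0.1847] tips local [ 59.    0.4 159.7] F [ 0.4  0.4 -0.4] open 0.003
axes
 [[-0.003  0.079  0.997]
 [ 0.     0.997 -0.079]
 [-1.     0.    -0.003]]
rotvec to goal 1 [-0.0005 -0.0035 -0.0007]
rotvec to goal -1 [ 5.4000e-03 -8.0000e-04  3.1409e+00]
shift units [ 0.172 -0.023 -1.117]
```

View pics/side5.png

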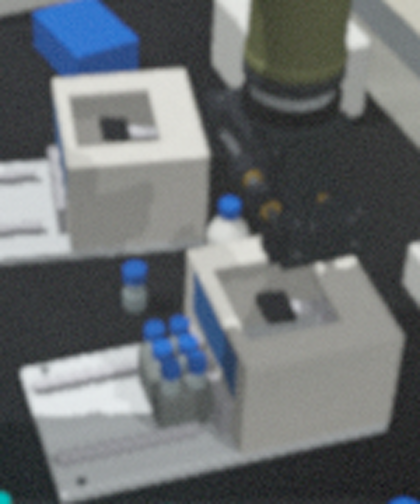

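View pics/scene5.png

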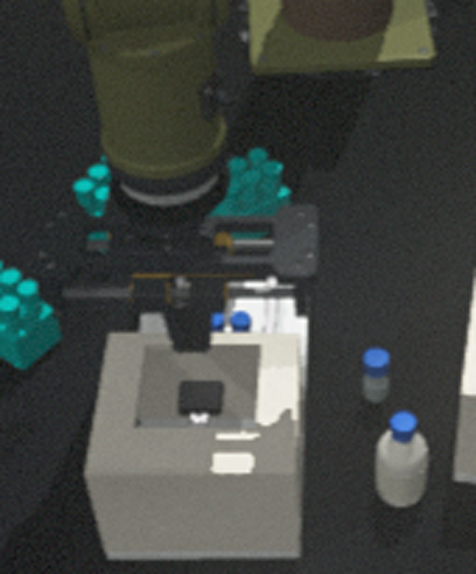

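View pics/wrist5.png

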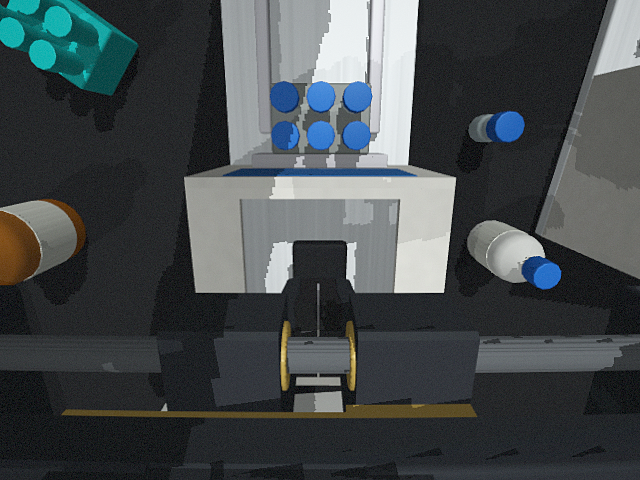

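The wrist picture shows the rack against the stop at about (320,158) and the fingers centred over the pad at (320,260). I'm nudging x and descending.

play_rows --targets '[[[0, 0, 0], [0.15, -0.02, 0], 255], [[0, 0, 0], [0, 0, -0.3], 255], [[0, 0, 0], [0, 0, -0.3], 255], [[0, 0, 0], [0, 0, -0.3], 255], [[0, 0, 0], [0, 0, 0], 255]]'

```text
clock: 8.25
tool_pos: [0.6416, -0.1516, 0.1478]
eef_rot: [0.028, 0.708, -0.028, 0.705]
contact_force: [-0.1, -0.1, -0.1]
opening: 0.004
```

```bash
python3 -c "
from h import *
rep((66,0,85))
C=cams(('side',))
for n,b in(('side',(280,160,430,340)),):
    a=C[n]['color'][b[1]:b[3],b[0]:b[2],::-1]; cv2.imwrite(f'pics/{n}6.png',cv2.resize(a,None,fx=3.3,fy=3.3,interpolation=cv2.INTER_CUBIC))
"
```

```text
t 8.25 pos [ 0.6416 -0.1516  0.1478] tips local [ 64.4  -0.3 122.8] F [-0.1 -0.1 -0.1] open 0.004
axes
 [[-0.005  0.079  0.997]
 [ 0.001  0.997 -0.079]
 [-1.     0.    -0.005]]
rotvec to goal 1 [-0.0006 -0.0049 -0.0004]
rotvec to goal -1 [ 7.7000e-03 -1.0000e-03  3.1411e+00]
shift units [ 0.038  0.004 -0.944]
```

View pics/side6.png

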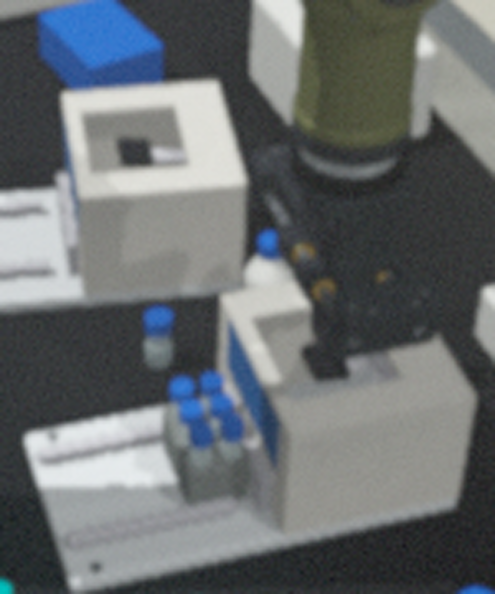

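play_rows --targets '[[[0, 0, 0], [0.02, 0, -0.2], 255], [[0, 0, 0], [0, 0, -0.2], 255], [[0, 0, 0], [0, 0, -0.15], 255]]'

```text
clock: 8.6
tool_pos: [0.6437, -0.1517, 0.1281]
eef_rot: [0.028, 0.707, -0.028, 0.706]
contact_force: [-3.1, 1.0, 5.1]
opening: 0.006
```

play_rows --targets '[[[0, 0, 0], [0, 0, -0.1], 255], [[0, 0, 0], [0, 0, -0.1], 255], [[0, 0, 0], [0, 0, -0.1], 255]]'

```text
clock: 8.9
tool_pos: [0.6432, -0.1517, 0.1165]
eef_rot: [0.028, 0.707, -0.028, 0.706]
contact_force: [-5.3, 0.3, 7.6]
opening: 0.007
```

```bash
python3 -c "
from h import *
rep((66,0,85))"
```

```text
t 8.9 pos [ 0.6432 -0.1517  0.1165] tips local [66.  -0.2 91.5] F [-5.3  0.3  7.6] open 0.007
axes
 [[-0.002  0.08   0.997]
 [-0.     0.997 -0.08 ]
 [-1.    -0.    -0.002]]
rotvec to goal 1 [ 0.     -0.0021 -0.0002]
rotvec to goal -1 [3.4000e-03 1.0000e-04 3.1414e+00]
shift units [-0.002  0.005 -0.163]
```

play_rows --targets '[[[0, 0, 0], [0, 0, -0.08], 255], [[0, 0, 0], [0, 0, -0.08], 255], [[0, 0, 0], [0, 0, 0], 255]]'

```text
clock: 9.2
tool_pos: [0.6432, -0.1518, 0.1124]
eef_rot: [0.028, 0.707, -0.029, 0.706]
contact_force: [-9.4, 1.5, 18.3]
opening: 0.009
```

play_rows --targets '[[[0, 0, 0], [0, 0, -0.06], 255], [[0, 0, 0], [0, 0, -0.06], 255], [[0, 0, 0], [0, 0, 0], 255]]'

```text
clock: 9.5
tool_pos: [0.6433, -0.1516, 0.1116]
eef_rot: [0.028, 0.707, -0.029, 0.706]
contact_force: [-17.4, 2.7, 44.4]
opening: 0.005
```

The lever is on its end stop: tips at z ≈ 87 mm and 44 N with no further travel. I'm retreating straight up.

play_rows --targets '[[[0, 0, 0], [0, 0, 0.2], 255], [[0, 0, 0], [0, 0, 0.4], 255], [[0, 0, 0], [0, 0, 0.8], 255], [[0, 0, 0], [0, 0, 0.8], 255], [[0, 0, 0], [0, 0, 0.8], 255]]'

```text
clock: 10.0
tool_pos: [0.6446, -0.1518, 0.2266]
eef_rot: [0.028, 0.706, -0.028, 0.707]
contact_force: [0.3, -1.1, -0.0]
opening: 0.006
```

play_rows --targets '[[[0, 0, 0], [-0.9, 0.07, 0.3], 255], [[0, 0, 0], [-0.9, 0.07, 0], 255], [[0, 0, 0], [-0.9, 0.07, 0], 255], [[0, 0, 0], [-0.9, 0.07, 0], 255], [[0, 0, 0], [0, 0, 0], 255]]'

```text
clock: 10.5
tool_pos: [0.4948, -0.1408, 0.2372]
eef_rot: [0.028, 0.709, -0.029, 0.704]
contact_force: [0.2, -0.8, 0.1]
opening: 0.005
```

play_rows --targets '[[[0, 0, 0], [0, 0, 0], 255], [[0, 0, 0], [0, 0, 0], 255]]'

```text
clock: 10.7
tool_pos: [0.5021, -0.1406, 0.2377]
eef_rot: [0.028, 0.706, -0.028, 0.708]
contact_force: [0.2, -0.1, -1.0]
opening: 0.008
```

```bash
python3 -c "
from h import *
rep()
C=cams()
for n,b in(('side',(280,235,430,340)),('scene',(200,220,330,335))):
    a=C[n]['color'][b[1]:b[3],b[0]:b[2],::-1]; cv2.imwrite(f'pics/{n}7.png',cv2.resize(a,None,fx=5,fy=5,interpolation=cv2.INTER_CUBIC))
cv2.imwrite('pics/sceneF.png',C['scene']['color'][:,:,::-1])
"
```

```text
t 10.7 pos [ 0.5021 -0.1406  0.2377] tips local [-75.3  -0.4 212.7] F [ 0.2 -0.1 -1. ] open 0.008
axes
 [[ 0.003  0.08   0.997]
 [ 0.     0.997 -0.08 ]
 [-1.     0.     0.003]]
rotvec to goal 1 [-0.0002  0.0028 -0.0002]
rotvec to goal -1 [-4.5000e-03 -3.0000e-04  3.1414e+00]
```

View pics/side7.png

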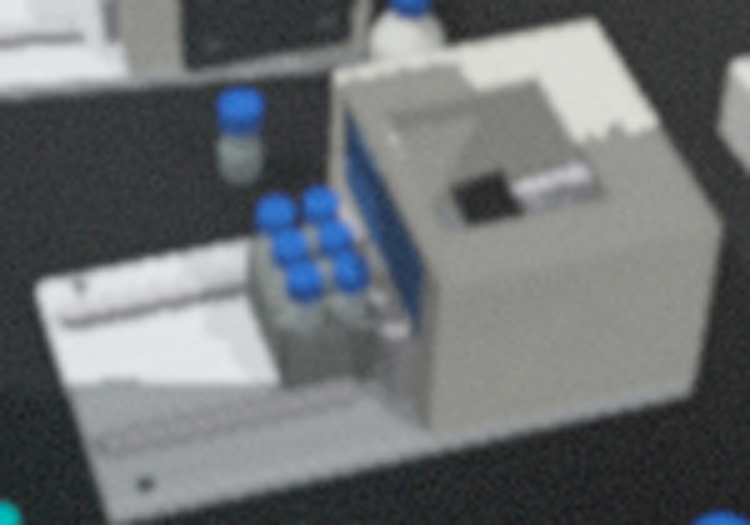

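View pics/scene7.png

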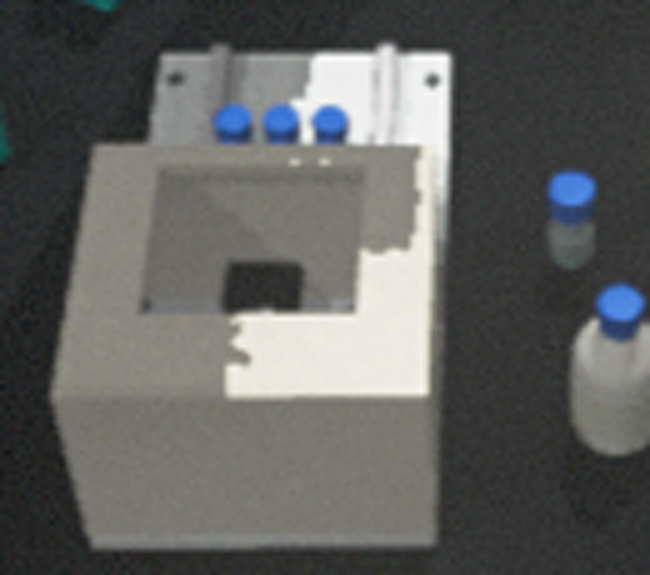

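View pics/sceneF.png

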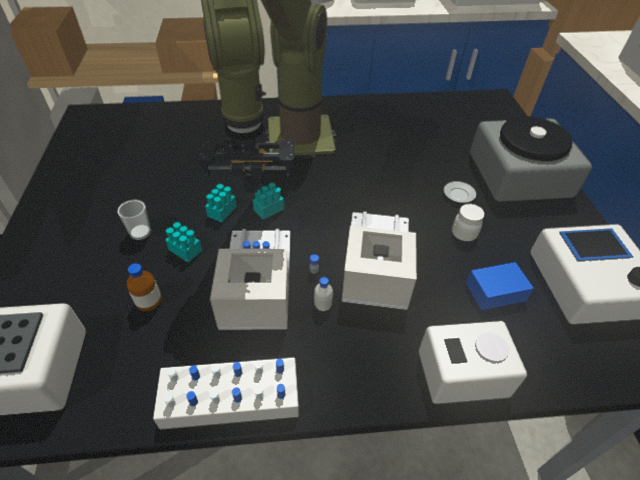

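```bash
python3 -c "
from h import *
C=cams()
for a in(0,.2,.3,.36):
    L=[]
    for y in(-17,17):
        x,z=-73,18.5; L.append((125+x*np.cos(a)-z*np.sin(a),y,88.5+z*np.cos(a)+x*np.sin(a)))
    W=T(P,np.array(L)/1000)
    print(a,((proj(C['scene'],W)-[200,220]+.5)*5).round(0).tolist(),((proj(C['side'],W)-[280,235]+.5)*5).round(0).tolist())
"
```

```text
0 [[220.0, 230.0], [300.0, 230.0]] [[483.0, 194.0], [457.0, 147.0]]
0.2 [[224.0, 248.0], [303.0, 248.0]] [[476.0, 218.0], [451.0, 170.0]]
0.3 [[226.0, 259.0], [304.0, 258.0]] [[475.0, 229.0], [450.0, 182.0]]
0.36 [[227.0, 266.0], [305.0, 266.0]] [[475.0, 236.0], [450.0, 188.0]]
```

```bash
python3 -c "
import cv2
for n in('scene0','sceneF'):
    g=cv2.imread(f'pics/{n}.png',0)[260:288,247:258].mean(1); print(n,g.round(0).astype(int).tolist())
"
```

```text
scene0 [120, 121, 121, 121, 121, 112, 73, 67, 68, 70, 68, 68, 66, 66, 65, 63, 53, 83, 152, 176, 175, 174, 193, 230, 230, 230, 230, 230]
sceneF [119, 119, 120, 119, 119, 118, 114, 114, 115, 115, 114, 107, 75, 48, 44, 46, 47, 46, 48, 47, 49, 65, 145, 229, 225, 220, 221, 228]
```

Measured pad edge moved from row 265.5 to 271.9. With the pad centred under the window (x = 63), that gives about 0.36 rad, which agrees with the hard 44 N end stop. The bystanders stand where they did at the start and the hand is clear, so I'm handing in.

```bash
python3 -c "
from h import *
print(r.finish_job()); rep()"
```

```text
the job is handed in; nothing more can be done
None
the job is handed in; nothing more can be done
```

I pushed the rack along its lane to the stop, then pressed the locking lever through the guard window with closed fingertips. I handed the job in at about 11 s with the hand clear, tips about 21 cm above the bench. `finish_job` gives no verdict.

- **Rack:** both cameras put its centre at x ≈ -24 mm, which is home, and it stood flat. A harder push of 14 N did not move it further.
- **Lever:** it stopped hard at 44 N with the tips at z ≈ 87 mm, which fits fully down. The pad-edge measurement is less certain:
  - Assuming the pad is centred under the window, at x = 63 mm, gives about 0.36 rad.
  - My first assumption, x = 66 mm, gives about 0.325 rad. Both are above the 0.30 needed.
- **Surroundings:** by eye, the bystanders and the empty bed look unmoved in the last scene picture. The force readings showed no sign of touching the guard.

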